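Seat the footstep ball of a kick wheel

ROBOT

A 7-joint arm with a two-finger parallel gripper is mounted at the origin on the work surface. World frame = base frame: x ahead of the robot, y to its left, z up, the work surface at z = 0. Lengths are in m, angles in rad, forces in N, time in s.
With the tool pointing down it reaches from about 0.4 to 0.85 m from the base axis. Payload 10.4 kg.
Tool frame: the origin (TCP) lies midway between the tips of the shut fingers; the grasp point (between the pads) lies 19 mm behind it; z points along the fingers, y is the line along which they close (so a half turn about z gives the same grasp; the last joint's range is limited). The gripper opens to 87 mm and grips with 3 to 60 N. Pads are 19 mm wide; open, the fingers measure 117 mm over their backs; the gripper's body (75 mm by 190 mm) begins 51 mm behind the grasp point.
Start: joints at [-1.359, 0.332, -0.065, 1.46, 0.022, 1.35, -0.088], TCP at [0.145, 0.608, 0.198] pointing down, gripper open.
Joint ranges: [-2.6, 2.6], [-0.5, 2.12], [-1.47, 1.34], [0.16, 2.42], [-1.27, 4.41], [0.06, 2.06], [-2.6, 2.6]. Speed limits (rad/s): [2.22, 2.22, 2.79, 2.79, 3.14, 3.14, 3.14].

INTERFACE

Orientations are given as a unit quaternion [x, y, z, w].
In Python, from bench import r gives the robot as it stands.
- The arm moves only by the tool arm_command, never from a script. Its arguments are lists of equal length, an entry for each row: "xyz": the shift along the world's x, y, z in m, a list of three; "rot": the turn, a rotation vector about the world's x, y, z in rad, a list of three. In form: {"xyz": [[tx, ty, tz], ...], "rot": [[ax, ay, az], ...]}. A call has 1 to 20 rows; each row is the pose to reach, as a shift and turn from the pose commanded when the call began; what a row does not reach only later rows make up. A row lasts 1/12 s, in which the tool goes at most 41.7 mm and 7.16 degrees, less where a joint would pass 70% of its speed; a pose out of reach is approached as far as the arm can. A call with a gripper value outside its range is refused whole. "grip" is the opening, from 0 (shut) to 1 (fully open), set as the call begins (left out, the last holds). The fingers move at their own pace and stop on an object; "squeeze" is the grip in N (left out, the last holds). Time passes only in rows, so rows that repeat a pose let the fingers close. It gives the time, the measured TCP pose, the force, the opening and the grip force at its end, in the units of the state.
- r.read_state(): the state, without advancing time (a new reading comes with each control period).
- r.camera(name): name is "side" or "top" or "wrist"; returns the picture (420x560x3 uint8, red, green, blue); there is no depth.
- r.camera_model(name): a dict with "fx", "fy", "cx", "cy" (pixels), "T" (4x4, takes a point from camera to world coordinates). Camera axes: x right, y up, looking along -z (the intrinsics and any distortion apply to the point x, -y, -z); pixel columns grow to the right and rows downward; lengths in m; the calibration is good to about 2 mm. A picture is of the moment at which its call begins: read the wrist's pose just before it. camera_model takes no time and is no camera call; for the wrist camera it gives the pose at the moment of the call.
- r.close_job(): hands the job in; it is judged then, once.
Trained networks look in the newest picture that a camera, given by its name, has taken for a name from the list of things; names that differ only in an ending like _2 or _b are one class to them, and where a whole thing is asked for, a point or a joint stands for the part that bears it (a point fixed in the world has none). Each returns a list of dicts, best first, with "conf" (0 to 1); they miss things now and then, are a little off and sometimes report something else, mostly with a low value. They report only what shows in the picture. A call takes as long as a camera call. They do not tell look-alikes from the thing itself.
- r.look_for(label, camera): "at" ([x, y, z] in m, in the coordinates of the camera as it stood for that picture, good to about 4 mm: the middle of the surface that is visible of it).
- r.spot_point(label, camera): "at" ([x, y, z] in m, in the coordinates of the camera as it stood for that picture, good to about 4 mm: a listed point, or the origin of a listed thing).
The state is a dict: "time": time; "joint_positions": joint angles; "joint_vel": joint speeds; "joint_torque": joint torques, N m; "ee_pos": TCP position; "eef_rot": TCP orientation; "ft_force": force on the tool from outside, world axes, zero at the start; "torque": the same for the moment, N m; "width": finger opening in m; "grip_force": force on a finger pad.
Only numpy, scipy, OpenCV 4.12 (cv2) and the standard library are available. Lean on these libraries where they do the work, as an engineer would, in place of code of your own. Each camera call takes 0.05 s, during which the arm holds its last target. There are 200 camera calls.

TASK

Roll the loose steel ball across the dark iron bearing plate, without picking it up, until it drops into the round pocket with the brass bottom. Then press straight down on the ball until the brass seat under it is fully home against its stop, and keep leaning on it there with about 15 N for a second to bed it, never more than 22 N on the ball. Take the hand away and leave the wrench, the red tin and the clay bowl as they are.

Things in the scene. Friction and masses are not known exactly. Their poses are not given: they have to be found in the camera images.
- plate: Dark grey cast-iron bearing plate bolted flat on the bench, 260 (x) x 220 (y) x 26 mm thick. Origin at the centre of its underside, z up. Its flat top is 26 mm above the origin, framed by a rim 12 mm wide and 8 mm high along all four edges (inner area 236 x 196 mm); low lugs on its long sides. The pocket is at x = +55 mm, y = 0 in its frame; the ball starts on the -x half.
- pocket (a point): Centre of the mouth of the round pocket, level with the plate's top face; axes as the plate's. The pocket is 34 mm wide with upright walls. Its bottom is a flat brass seat that starts 6 to 7.5 mm below the plate's top and slides straight down, to a hard stop 12 mm below the plate's top. It resists with a drag of about 5 N, growing to about 7.5 N near the stop, and stays where it is pressed to; at the stop the force rises steeply.
- ball_center (a point): Centre of the loose polished steel ball, 30 mm in diameter, about 110 g. It lies on the plate's top (centre 15 mm above it), rolls freely but sluggishly, as on a film of grease, and comes to rest within some centimetres after a slow push. Seated home, its centre lies 3 mm above the plate's top and its crown 18 mm above it.
- wrench: Steel wrench, 170 mm long, lying on the bench beside the plate (bystander; origin under its middle).
- tin: Red grease tin with a lid, 66 mm in diameter, 44 mm high, standing on the bench beyond the plate's pocket end (bystander; origin at the centre of its underside).
- bowl: Small terracotta bowl, 110 mm in diameter, 45 mm high, on the bench beside the plate (bystander; origin at the centre of its underside).
Not all that is in view belongs to the job. Of the things that look like the part that bears ball_center, the middle-sized one is meant.

How it is judged:
By the outcome, as a careful person would: the job done as asked, in the order asked, and still so for the second after the job is handed in, with the robot touching nothing.
It also fails if it takes over 61 s, if anything falls off the work surface, if the arm or the gripper's body presses on something with over 40 N, if the wrist force passes 120 N, or if a joint passes its speed limit or range.

## Working session

There is one attempt and no reset: what is moved stays moved. The work goes in short steps, Python scripts to look and compute and a tool call to move; the robot and the scene stay as the last step left them, time stands still between calls to the robot, and variables do not carry over. Pictures are saved under pics/ and viewed, at most 13 in all, crops included, and the job is handed in when it is done.

Besides the shell and the picture viewer there is one more tool, called after "Call:" as name(argument=value, ...) on one line, values as JSON. arm_command: Moves the arm, as the interface text tells. Its arguments: {"type":"object","properties":{"xyz":{"type":"array"},"rot":{"type":"array"},"grip":{"type":"number"},"squeeze":{"type":"number"}},"required":["xyz","rot"]}

```bash
mkdir -p pics; ls; cat > h.py <<'E'
import numpy as np, cv2
from bench import r
def look(cam,name=None):
    im=r.camera(cam)
    if name: cv2.imwrite(f'pics/{name}.png',im[:,:,::-1])
    return im
def w(cam,p,T=None):
    T=np.array(r.camera_model(cam)['T']) if T is None else T
    return (T@np.r_[p,1])[:3]
def px(cam,P):
    m=r.camera_model(cam);c=np.linalg.inv(np.array(m['T']))@np.r_[P,1]
    return m['cx']+m['fx']*c[0]/-c[2], m['cy']+m['fy']*(-c[1])/-c[2]
def ray(cam,u,v,z):
    m=r.camera_model(cam);T=np.array(m['T'])
    d=T[:3,:3]@np.array([(u-m['cx'])/m['fx'],-(v-m['cy'])/m['fy'],-1]);o=T[:3,3]
    return o+d*(z-o[2])/d[2]
E
python3 - <<'E'
from h import *
np.set_printoptions(precision=4,suppress=True)
s=r.read_state();print(s['ee_pos'],s['eef_rot'],s['ft_force'],s['time'])
for c in['top','side']:
    look(c,c+'0');print(c,{k:v for k,v in r.camera_model(c).items()})
    for l in['ball_center','pocket','plate']:
        for d in r.spot_point(l,c): print(l,d['conf'],w(c,d['at']),px(c,w(c,d['at'])))
    for l in ['wrench','tin','bowl','ball_center']:
        for d in r.look_for(l,c): print('lf',l,d['conf'],w(c,d['at']))
E
```

```text
pics
[0.1453 0.6074 0.1972] [ 0.1171  0.9931 -0.0007 -0.0001] [-0.2114  0.0944  0.7826] 0.0
top {'fx': 414.364892307418, 'fy': 414.364892307418, 'cx': 279.785532167784, 'cy': 205.75896244616186, 'T': array([[-0.0218,  0.9977, -0.0647,  0.4765],
       [-0.9997, -0.0224, -0.0085,  0.0138],
       [-0.01  ,  0.0645,  0.9979,  1.0703],
       [ 0.    ,  0.    ,  0.    ,  1.    ]])}
ball_center 0.77 [ 0.3412 -0.1671  0.0185] (np.float64(357.2123214356572), np.float64(284.9798843180794))
ball_center 0.41 [ 0.5292 -0.1573  0.0437] (np.float64(352.49316769444613), np.float64(209.67492060612088))
ball_center 0.39 [ 0.4149 -0.2971  0.0092] (np.float64(406.8674089474873), np.float64(254.1579790443197))
pocket 0.67 [ 0.6061 -0.1272  0.0286] (np.float64(338.57332858285196), np.float64(179.9081671202094))
plate 0.7 [ 0.5507 -0.1209  0.0042] (np.float64(335.5258586645946), np.float64(202.53720262775286))
plate 0.28 [ 0.733  -0.1352  0.0035] (np.float64(338.87636781492023), np.float64(132.66283133720438))
lf wrench 0.89 [0.5741 0.0473 0.0073]
lf tin 0.86 [ 0.7323 -0.1329  0.0489]
lf bowl 0.95 [ 0.5
[... 532 characters left out ...]
p.float64(306.99821755725634))
ball_center 0.65 [ 0.4187 -0.2924  0.0096] (np.float64(211.47033204627354), np.float64(380.4444953892835))
ball_center 0.56 [ 0.531  -0.1539  0.038 ] (np.float64(274.3338924605136), np.float64(282.91562859814513))
pocket 0.87 [ 0.6012 -0.1276  0.0258] (np.float64(312.4720370037669), np.float64(270.3206992782286))
plate 0.93 [ 0.5548 -0.1236 -0.0029] (np.float64(285.59013763127854), np.float64(282.40812973667255))
lf wrench 0.82 [0.5665 0.0451 0.0055]
lf tin 0.66 [ 0.7288 -0.1527  0.04  ]
lf bowl 0.73 [ 0.5647 -0.3275  0.022 ]
lf ball_center 0.82 [ 0.5281 -0.1592  0.0497]
lf ball_center 0.72 [ 0.4211 -0.2966  0.0142]
lf ball_center 0.72 [ 0.3528 -0.1782  0.0328]
```

View pics/top0.png

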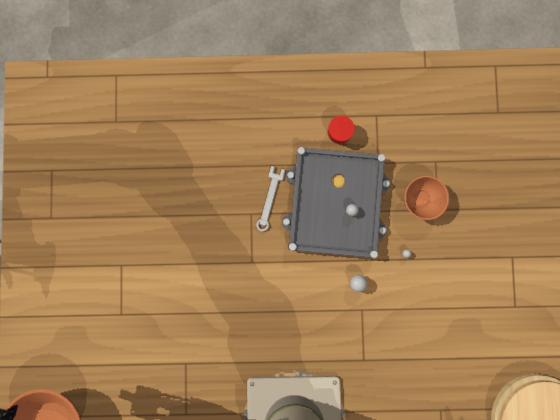

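View pics/side0.png

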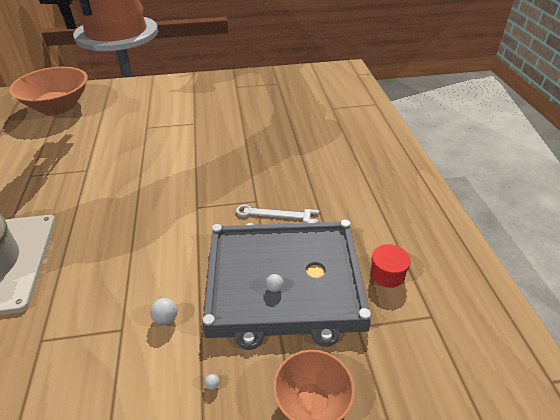

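The top view shows the plate with the ball at about (352,210) and the brass pocket at (339,181). The big and small look-alike balls are off the plate at (358,284) and (407,254). The side view agrees, with the ball at (274,283) and the pocket at (315,270). I'll move over the plate for a closer look.

Call:
arm_command(xyz=[[0.02,-0.025,0.01],[0.045,-0.052,0.02],[0.07,-0.08,0.03],[0.095,-0.108,0.04],[0.12,-0.136,0.05],[0.145,-0.166,0.06],[0.17,-0.196,0.07],[0.195,-0.228,0.08],[0.22,-0.26,0.08],[0.242,-0.294,0.08],[0.262,-0.33,0.08],[0.28,-0.366,0.08],[0.296,-0.402,0.08],[0.312,-0.438,0.08],[0.328,-0.474,0.08],[0.344,-0.51,0.08],[0.358,-0.546,0.08],[0.372,-0.582,0.08],[0.384,-0.618,0.08],[0.394,-0.654,0.08]], rot=[[0,0,-0.05],[0,0,-0.1],[0,0,-0.15],[0,0,-0.2],[0,0,-0.25],[0,0,-0.3],[0,0,-0.35],[0,0,-0.4],[0,0,-0.45],[0,0,-0.5],[0,0,-0.55],[0,0,-0.6],[0,0,-0.65],[0,0,-0.7],[0,0,-0.75],[0,0,-0.8],[0,0,-0.85],[0,0,-0.9],[0,0,-0.93],[0,0,-0.96]])

```text
time: 2.47
ee_pos: [0.5399, -0.0479, 0.2783]
eef_rot: [0.563, 0.826, 0.0, 0.0]
ft_force: [0.1, 0.7, 0.0]
width: 0.0871
grip_force: 0.0
```

Call:
arm_command(xyz=[[0.008,-0.03,0],[0.014,-0.06,0],[0.018,-0.08,0],[0.02,-0.092,0],[0.02,-0.095,0],[0.02,-0.095,0],[0.02,-0.095,0]], rot=[[0,0,0],[0,0,0],[0,0,0],[0,0,0],[0,0,0],[0,0,0],[0,0,0]])

```text
time: 3.05
ee_pos: [0.5594, -0.1401, 0.2779]
eef_rot: [0.562, 0.827, 0.0, -0.0]
ft_force: [-0.7, 0.6, 0.4]
width: 0.0869
grip_force: 0.0
```

```bash
cat > m.py <<'E'
from h import *
import sys
from scipy.spatial.transform import Rotation as R
np.set_printoptions(precision=4,suppress=True)
s=r.read_state();Rm=R.from_quat(s['eef_rot']).as_matrix()
print(s['time'],s['ee_pos'],'ytool ang',np.degrees(np.arctan2(Rm[1,1],Rm[0,1])),'z',Rm[:,2],s['ft_force'],s['width'],s['grip_force'])
T=np.array(r.camera_model('wrist')['T']);look('wrist',sys.argv[1])
for l in['ball_center','pocket']:
    for c in ['wrist','top','side']:
        if c!='wrist' and l=='ball_center': look(c)
        elif c!='wrist' : pass
        for d in r.spot_point(l,c):
            P=w(c,d['at'],T if c=='wrist' else None);u,v=px(c,P);z=.041 if l[0]=='b' else .026
            print(l,c,d['conf'],P,'px',round(u),round(v),'onplane',ray(c,u,v,z)[:2])
E
python3 m.py w1
```

```text
3.05 [ 0.5594 -0.1401  0.2779] ytool ang 21.59282419978977 z [-0.      0.0006 -1.    ] [-0.67    0.5764  0.4196] 0.08688650917627813 0.0
ball_center wrist 0.95 [ 0.5302 -0.1532  0.0398] px 259 172 onplane [ 0.5302 -0.1529]
ball_center wrist 0.89 [ 0.3468 -0.169   0.0242] px 118 128 onplane [ 0.3537 -0.1649]
ball_center wrist 0.69 [ 0.4149 -0.2976  0.0147] px 147 233 onplane [ 0.4215 -0.2838]
ball_center top 0.62 [ 0.3416 -0.1704  0.0193] px 359 285 onplane [ 0.3444 -0.1666]
ball_center top 0.58 [ 0.5302 -0.1571  0.0403] px 352 209 onplane [ 0.5301 -0.157 ]
ball_center top 0.52 [ 0.565   0.0492 -0.001 ] px 269 199 onplane [0.5616 0.0478]
ball_center side 0.7 [ 0.4153 -0.2906  0.0088] px 209 380 onplane [ 0.4183 -0.3078]
ball_center side 0.62 [ 0.3514 -0.1651  0.0232] px 165 308 onplane [ 0.355  -0.1784]
ball_center side 0.59 [ 0.5325 -0.1543  0.0411] px 275 282 onplane [ 0.5325 -0.1542]
pocket wrist 0.68 [ 0.7352 -0.135   0.0061] px 403 208 onplane [ 0.7263 -0.1319]
pocket wrist 0.67 [ 0.6114 -0.1272  0.0275] px 326 174 onplane [ 0.6117 -0.1275]
pocket top 0.93 [ 0.6075 -0.1266  0.0283] px 338 179 onplane [ 0.6078 -0.1269]
pocket side 0.67 [ 0.6044 -0.1271  0.0273] px 314 269 onplane [ 0.6047 -0.1261]
```

View pics/w1.png

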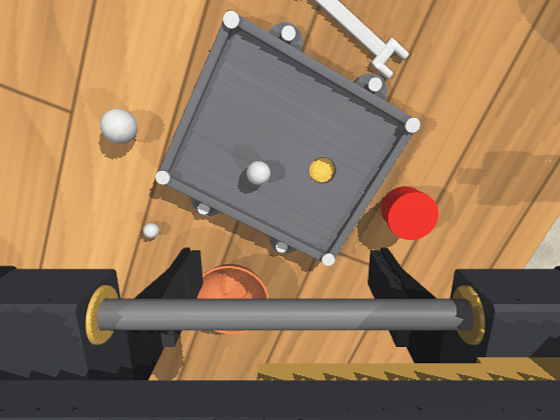

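The wrist view shows the ball at about (258,173) and the pocket at (321,170). Next I'll refine both by segmentation.

```bash
cat > seg.py <<'E'
from h import *
np.set_printoptions(precision=4,suppress=True)
def blob(m,u,v,rad):
    k=np.zeros(m.shape,np.uint8);cv2.circle(k,(int(u),int(v)),rad,255,-1);m=cv2.bitwise_and(m,k)
    c=max(cv2.findContours(m,cv2.RETR_EXTERNAL,cv2.CHAIN_APPROX_NONE)[0],key=cv2.contourArea)
    return cv2.fitEllipse(c)
for c,b,p in[('wrist',(258,173),(321,170)),('top',(352,210),(339,181)),('side',(274,283),(315,270))]:
    im=cv2.cvtColor(look(c),cv2.COLOR_RGB2HSV)
    e=blob(cv2.inRange(im,(12,110,90),(35,255,255)),*p,20)
    f=blob(cv2.inRange(im,(0,0,128),(180,70,255)),*b,20)
    print(c,'pocket',e,ray(c,*e[0],.0195)[:2],'ball',f,ray(c,*f[0],.041)[:2])
E
python3 seg.py
```

```text
wrist pocket ((321.84039306640625, 168.9560546875), (23.43735122680664, 24.74367332458496), 56.116416931152344) [ 0.6056 -0.1247] ball ((258.4961242675781, 171.34197998046875), (22.478199005126953, 23.171728134155273), 117.2341537475586) [ 0.5295 -0.1536]
top pocket ((337.9515075683594, 180.4785919189453), (11.646406173706055, 12.274369239807129), 97.3536605834961) [ 0.6058 -0.1268] ball ((368.4197998046875, 209.65158081054688), (5.588065147399902, 22.57179832458496), 179.4062957763672) [ 0.5286 -0.1972]
side pocket ((315.0488586425781, 270.5549011230469), (10.942221641540527, 17.614439010620117), 94.12876892089844) [ 0.6068 -0.1237] ball ((273.52374267578125, 281.3218078613281), (36.62651062011719, 37.64390563964844), 47.045291900634766) [ 0.5298 -0.1528]
```

Call:
arm_command(xyz=[[-0.008,-0.004,-0.02],[-0.02,-0.01,-0.055],[-0.0294,-0.014,-0.09],[-0.0294,-0.014,-0.125],[-0.0294,-0.014,-0.155],[-0.0294,-0.014,-0.18],[-0.0294,-0.014,-0.2],[-0.0294,-0.014,-0.215],[-0.0294,-0.014,-0.225],[-0.0294,-0.014,-0.234],[-0.0294,-0.014,-0.24],[-0.0294,-0.014,-0.243],[-0.0294,-0.014,-0.243],[-0.0294,-0.014,-0.243]], rot=[[0,0,-0.018],[0,0,-0.018],[0,0,-0.018],[0,0,-0.018],[0,0,-0.018],[0,0,-0.018],[0,0,-0.018],[0,0,-0.018],[0,0,-0.018],[0,0,-0.018],[0,0,-0.018],[0,0,-0.018],[0,0,-0.018],[0,0,-0.018]])

```text
time: 4.82
ee_pos: [0.5304, -0.1552, 0.0355]
eef_rot: [0.57, 0.822, 0.0, 0.0]
ft_force: [-0.1, -0.3, -0.4]
width: 0.087
grip_force: 0.0
```

Call:
arm_command(xyz=[[0,0,0],[0,0,0],[0,0,0],[0,0,0],[0,0,0],[0,0,0],[0,0,0],[0,0,0],[0,0,0],[0,0,0]], rot=[[0,0,0],[0,0,0],[0,0,0],[0,0,0],[0,0,0],[0,0,0],[0,0,0],[0,0,0],[0,0,0],[0,0,0]], grip=0.42, squeeze=3)

```text
time: 5.65
ee_pos: [0.53, -0.1551, 0.035]
eef_rot: [0.57, 0.822, 0.0, 0.0]
ft_force: [-0.2, 0.5, 0.1]
width: 0.038
grip_force: 0.0
```

```bash
python3 m.py w2; python3 -c "
from h import *
look('side','s2')"
```

```text
5.65 [ 0.53   -0.1551  0.035 ] ytool ang 20.511748529597792 z [ 0.  0. -1.] [-0.2059  0.5216  0.1348] 0.03802115900623001 0.0
ball_center wrist 0.71 [ 0.4149 -0.2971  0.014 ] px 69 353 onplane [ 0.426  -0.2686]
ball_center wrist 0.68 [ 0.5269 -0.1542  0.0401] px 280 249 onplane [ 0.5268 -0.1538]
ball_center side 0.97 [ 0.349  -0.1648  0.0251] px 164 308 onplane [ 0.3522 -0.1768]
ball_center side 0.73 [ 0.5337 -0.1549  0.0413] px 276 282 onplane [ 0.5337 -0.1547]
ball_center side 0.48 [ 0.4201 -0.2923  0.009 ] px 213 380 onplane [ 0.4228 -0.3093]
ball_center side 0.45 [ 0.5553 -0.1214 -0.0063] px 286 283 onplane [ 0.5491 -0.1586]
pocket wrist 0.57 [ 0.6063 -0.1297  0.0294] px 416 249 onplane [ 0.6082 -0.1306]
pocket top 0.79 [ 0.6056 -0.1308  0.0289] px 340 180 onplane [ 0.6059 -0.1312]
pocket side 0.7 [ 0.6035 -0.1264  0.0281] px 314 269 onplane [ 0.604  -0.1246]
```

View pics/w2.png

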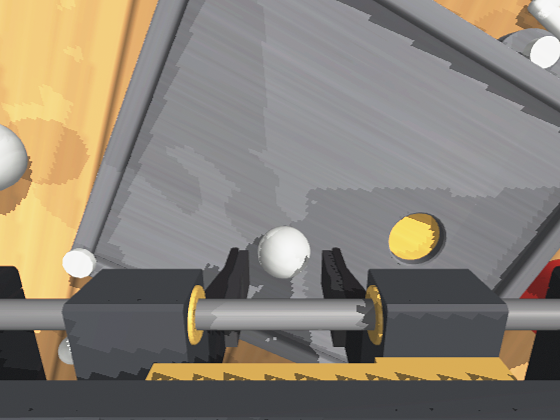

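The ball at (285,252) sits between the pads, which end at about (243,250) and (327,250). The pocket mouth is at about (417,238).

```bash
python3 - <<'E'
from h import *
np.set_printoptions(precision=4,suppress=True)
s=r.read_state()
b=ray('wrist',285,252,.041);p=ray('wrist',417,238,.026)
print(b,p,p-b,np.degrees(np.arctan2(*(p-b)[1::-1])), px('wrist',s['ee_pos']))
a=np.radians(20.5);d=(b-s['ee_pos']);print('ball in tool along,lat',d[0]*np.cos(a)+d[1]*np.sin(a),-d[0]*np.sin(a)+d[1]*np.cos(a))
E
```

```text
[ 0.5302 -0.1545  0.041 ] [ 0.6053 -0.1237  0.026 ] [ 0.0751  0.0308 -0.015 ] 22.27302953720854 (np.float64(284.31979518171755), np.float64(248.48184409898272))
ball in tool along,lat 0.00039805184252252295 0.0004869989948966105
```

Call:
arm_command(xyz=[[0,0,0],[0,0,0],[0,0,0],[0.002,0.001,0],[0.004,0.002,0],[0.007,0.003,0],[0.01,0.004,0],[0.013,0.005,0],[0.016,0.0065,0],[0.019,0.008,0],[0.022,0.009,0],[0.025,0.01,0],[0.028,0.0115,0],[0.031,0.0125,0],[0.034,0.014,0],[0.037,0.015,0],[0.04,0.0163,0],[0.043,0.0175,0],[0.046,0.0188,0],[0.049,0.02,0]], rot=[[0,0,0.01],[0,0,0.02],[0,0,0.03],[0,0,0.03],[0,0,0.03],[0,0,0.03],[0,0,0.03],[0,0,0.03],[0,0,0.03],[0,0,0.03],[0,0,0.03],[0,0,0.03],[0,0,0.03],[0,0,0.03],[0,0,0.03],[0,0,0.03],[0,0,0.03],[0,0,0.03],[0,0,0.03],[0,0,0.03]], grip=0.385)

```text
time: 7.82
ee_pos: [0.5793, -0.135, 0.035]
eef_rot: [0.558, 0.83, 0.0, 0.0]
ft_force: [-0.3, 0.7, 0.2]
width: 0.0332
grip_force: 0.0
```

```bash
python3 - <<'E'
from h import *
s=r.read_state();print(s['ee_pos'],s['width'],s['grip_force'],px('wrist',s['ee_pos']));look('wrist','w3')
E
```

```text
[ 0.57932934 -0.13498771  0.0349875 ] 0.03320032642127125 0.0 (np.float64(284.31724525251116), np.float64(248.55974544765198))
```

View pics/w3.png

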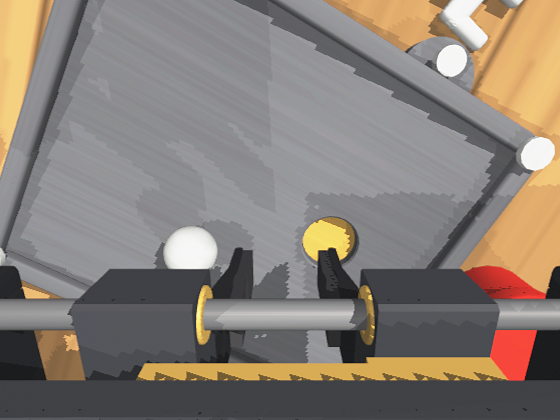

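The ball, at (190,248), is behind the rear finger, so the finger slipped past it. I'll measure before moving again.

```bash
python3 m.py w4; python3 - <<'E'
from h import *
np.set_printoptions(precision=4,suppress=True)
print(ray('wrist',190,250,.041)); m=r.camera_model('wrist');print(m['T'],m['fx'],{k:v for k,v in m.items() if k not in('T','fx')})
im=look('side');cv2.imwrite('pics/s4.png',cv2.resize(im[200:380,180:400],None,fx=3,fy=3)[:,:,::-1])
E
```

```text
7.8667 [ 0.5798 -0.1346  0.035 ] ytool ang 22.26597910016418 z [ 0.0004  0.0001 -1.    ] [-0.0293  0.774   0.8765] 0.03365444558033059 0.0
ball_center wrist 0.75 [ 0.5304 -0.1554  0.0402] px 193 253 onplane [ 0.5305 -0.155 ]
ball_center top 0.56 [ 0.4169 -0.2959  0.0086] px 406 253 onplane [ 0.4188 -0.2865]
ball_center side 0.84 [ 0.3508 -0.1647  0.0245] px 165 308 onplane [ 0.3541 -0.1772]
ball_center side 0.75 [ 0.5279 -0.1547  0.0397] px 273 283 onplane [ 0.5278 -0.1557]
ball_center side 0.67 [ 0.5618 -0.339  -0.0018] px 315 400 onplane [ 0.5558 -0.3582]
ball_center side 0.61 [ 0.4149 -0.2943  0.0108] px 209 382 onplane [ 0.4177 -0.3103]
ball_center side 0.45 [ 0.5678  0.051  -0.0013] px 278 215 onplane [0.5615 0.0058]
pocket wrist 0.91 [ 0.6062 -0.1285  0.0291] px 330 251 onplane [ 0.6071 -0.1296]
pocket top 0.56 [ 0.6082 -0.1269  0.0285] px 338 179 onplane [ 0.6085 -0.1273]
pocket side 0.9 [ 0.6053 -0.1291  0.0266] px 315 270 onplane [ 0.6055 -0.1286]
[ 0.5282 -0.154   0.041 ]
[[ 0.9258 -0.3606 -0.1136  0.5476]
 [ 0.3781  0.8834  0.2769 -0.0577]
 [ 0.0005 -0.2993  0.9541  0.2226]
 [ 0.      0.      0.      1.    ]] 344.3935993409282 {'fy': 344.3935993409282, 'cx': 284.8906388730087, 'cy': 208.6226337490899}
```

View pics/s4.png

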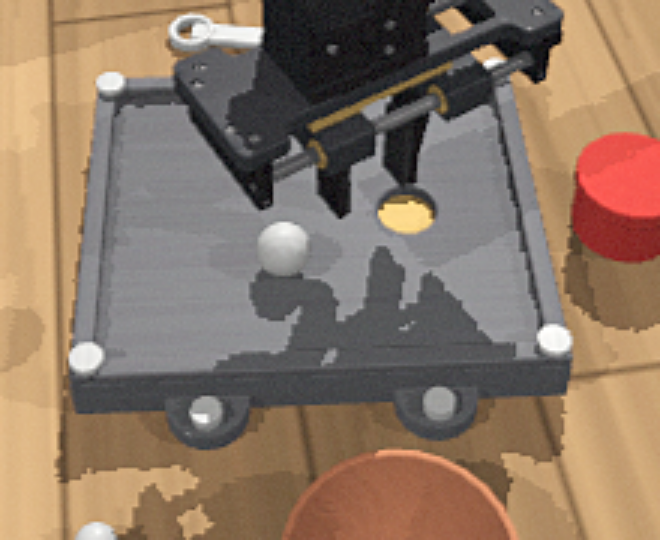

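The side crop shows the ball unmoved at crop (283,248). The finger tips, at crop (343,215) and (403,185), ride above or beyond it. I'll triangulate the tips.

```bash
python3 - <<'E'
from h import *
np.set_printoptions(precision=4,suppress=True)
def tri(a,b):
    L=[]
    for c,(u,v) in(('wrist',a),('side',b)):
        o=ray(c,u,v,.0);q=ray(c,u,v,.1);L.append((o,(q-o)/np.linalg.norm(q-o)))
    (o1,d1),(o2,d2)=L;t=np.linalg.lstsq(np.c_[d1,-d2],o2-o1,rcond=None)[0]
    A=o1+d1*t[0];B=o2+d2*t[1];return (A+B)/2,np.linalg.norm(A-B)
print(r.read_state()['ee_pos'])
print(tri((248,250),(294.3,271.7)),tri((323,250),(314.3,261.7)))
P=r.read_state()['ee_pos'];y=np.array([.925,.379,0])
for s in(-1,1):
  for z in(0,.02,.04): print(s,z,px('side',P+s*.017*y+[0,0,z]),px('wrist',P+s*.017*y+[0,0,z]))
E
```

```text
[ 0.5789 -0.1352  0.035 ]
(array([ 0.5628, -0.1405,  0.0439]), np.float64(0.007915057159219948)) (array([ 0.6014, -0.1245,  0.0432]), np.float64(0.006066896300260786))
-1 0 (np.float64(292.2767796562772), np.float64(275.89434304774227)) (np.float64(255.59021513661617), np.float64(248.56206044982986))
-1 0.02 (np.float64(292.38937113236005), np.float64(268.12527103700484)) (np.float64(252.5856859781498), np.float64(263.83707899635425))
-1 0.04 (np.float64(292.5060627130823), np.float64(260.0732823321853)) (np.float64(248.88950736694028), np.float64(282.6284415891911))
1 0 (np.float64(309.0862108691553), np.float64(267.78936406769077)) (np.float64(312.97885537730616), np.float64(248.49174266710335))
1 0.02 (np.float64(309.4924866921252), np.float64(260.0076453539969)) (np.float64(315.8979049713557), np.float64(263.7589945039972))
1 0.04 (np.float64(309.9133056259165), np.float64(251.94737105999033)) (np.float64(319.48890147239496), np.float64(282.54067195083894))
```

The tips appear about 15 mm higher than the nominal TCP when the fingers are open, so they passed over the ball. I'll go back above it and come down lower.

Call:
arm_command(xyz=[[0,0,0.012],[0,0,0.027],[0,0,0.03],[-0.02,-0.008,0.03],[-0.04,-0.016,0.03],[-0.049,-0.0195,0.03],[-0.049,-0.0195,0.03],[-0.049,-0.0195,0.025],[-0.049,-0.0195,0.015],[-0.049,-0.0195,0.005],[-0.049,-0.0195,0],[-0.049,-0.0195,-0.004],[-0.049,-0.0195,-0.007],[-0.049,-0.0195,-0.009],[-0.049,-0.0195,-0.01],[-0.049,-0.0195,-0.01]], rot=[[0,0,0],[0,0,0],[0,0,0],[0,0,0],[0,0,0],[0,0,0],[0,0,0],[0,0,0],[0,0,0],[0,0,0],[0,0,0],[0,0,0],[0,0,0],[0,0,0],[0,0,0],[0,0,0]], grip=0.46)

```text
time: 9.7
ee_pos: [0.53, -0.1547, 0.0249]
eef_rot: [0.558, 0.83, 0.0, 0.0]
ft_force: [-0.6, 0.2, -0.8]
width: 0.0397
grip_force: 0.0
```

```bash
python3 - <<'E'
from h import *
s=r.read_state();print(s['ee_pos'],s['ft_force'],s['width'],px('wrist',s['ee_pos']))
a=look('side')[220:340,210:350];b=look('wrist')[170:330,170:400]
a=cv2.resize(a,(700,600))[:,:400] if 0 else cv2.resize(a,(400,343));b=cv2.resize(b,(400,278))
o=np.zeros((343,800,3),np.uint8);o[:,:400]=a;o[:278,400:]=b
cv2.imwrite('pics/c5.png',o[:,:,::-1])
E
```

```text
[ 0.53003742 -0.15469015  0.02492414] [-0.58639156  0.23424589 -0.78755773] 0.0396758203889443 (np.float64(284.2383755995103), np.float64(248.5357629660871))
```

View pics/c5.png

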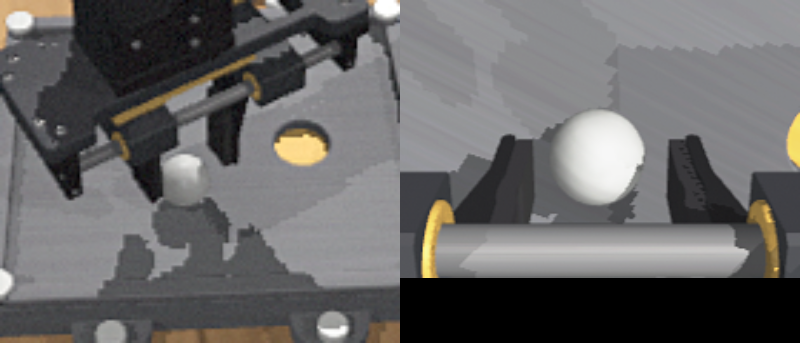

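The ball sits between the fingers in the wrist half, at crop (598,157). The tips are still only at about ball-centre height, so I'll lower another 10 mm slowly, watching the force.

Call:
arm_command(xyz=[[0,0,-0.002],[0,0,-0.004],[0,0,-0.006],[0,0,-0.006]], rot=[[0,0,0],[0,0,0],[0,0,0],[0,0,0]])

```text
time: 10.13
ee_pos: [0.5297, -0.1545, 0.0185]
eef_rot: [0.557, 0.83, -0.0, -0.0]
ft_force: [-0.2, 0.1, -0.7]
width: 0.0399
grip_force: 0.0
```

Call:
arm_command(xyz=[[0,0,-0.001],[0,0,-0.002],[0,0,-0.003],[0,0,-0.004],[0,0,-0.004]], rot=[[0,0,0],[0,0,0],[0,0,0],[0,0,0],[0,0,0]], grip=0.41)

```text
time: 10.55
ee_pos: [0.5299, -0.1546, 0.0148]
eef_rot: [0.558, 0.83, -0.0, -0.0]
ft_force: [-0.1, 0.8, -0.3]
width: 0.0356
grip_force: 0.0
```

Call:
arm_command(xyz=[[0.002,0.001,0],[0.004,0.0016,0],[0.007,0.0028,0],[0.01,0.004,0],[0.013,0.0053,0],[0.016,0.0065,0],[0.018,0.0073,0],[0.02,0.008,0],[0.02,0.008,0]], rot=[[0,0,0],[0,0,0],[0,0,0],[0,0,0],[0,0,0],[0,0,0],[0,0,0],[0,0,0],[0,0,0]])

```text
time: 11.3
ee_pos: [0.5504, -0.1464, 0.015]
eef_rot: [0.557, 0.83, 0.0, 0.0]
ft_force: [0.2, -1.3, -0.1]
width: 0.0357
grip_force: 0.0
```

```bash
python3 - <<'E'
from h import *
s=r.read_state();print(s['ee_pos'],s['ft_force'],s['width'],px('wrist',s['ee_pos']))
a=look('side')[220:340,210:350];b=look('wrist')[170:330,170:400]
a=cv2.resize(a,(400,343));b=cv2.resize(b,(400,278))
o=np.zeros((343,800,3),np.uint8);o[:,:400]=a;o[:278,400:]=b
cv2.imwrite('pics/c6.png',o[:,:,::-1])
E
```

```text
[ 0.55043214 -0.14637489  0.01496269] [ 0.15606334 -1.29572385 -0.05308306] 0.035727294970441956 (np.float64(284.28734741306135), np.float64(248.5201408430299))
```

View pics/c6.png

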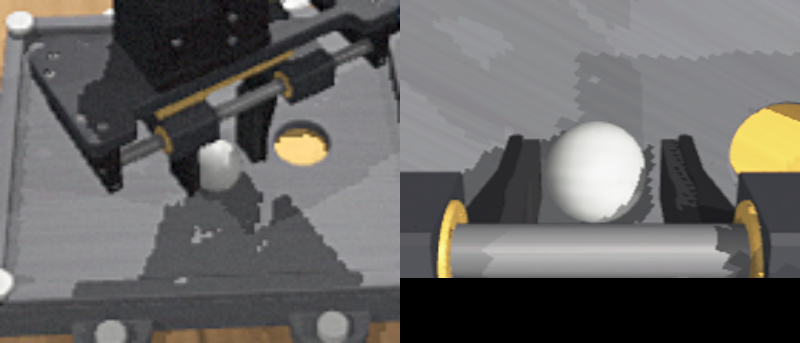

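The ball now moves with the rear finger, at wrist pixel about (282,269). I'll recompute the remaining shift.

```bash
python3 - <<'E'
from h import *
np.set_printoptions(precision=4,suppress=True)
s=r.read_state();b=ray('wrist',282,269,.041);d=b-s['ee_pos'];a=np.radians(22.2)
print(b,d[0]*np.cos(a)+d[1]*np.sin(a),-d[0]*np.sin(a)+d[1]*np.cos(a)); p=np.array([.6055,-.1245]);v=p-b[:2];print(v,np.degrees(np.arctan2(v[1],v[0])),np.hypot(*v))
E
```

```text
[ 0.5489 -0.1471  0.041 ] -0.0011377080231739715 2.6490941629376847e-05
[0.0566 0.0226] 21.73848542456882 0.06093471820221298
```

Call:
arm_command(xyz=[[0.002,0.0008,0],[0.005,0.002,0],[0.008,0.0032,0],[0.0115,0.0046,0],[0.015,0.006,0],[0.0185,0.0074,0],[0.022,0.0088,0],[0.0255,0.0102,0],[0.029,0.0116,0],[0.0325,0.013,0],[0.036,0.0144,0],[0.0395,0.0158,0],[0.0425,0.017,0],[0.0455,0.0182,0],[0.0485,0.0194,0],[0.0515,0.0206,0],[0.0545,0.0218,0],[0.0565,0.0226,0],[0.058,0.0232,0],[0.058,0.0232,0]], rot=[[0,0,0],[0,0,0],[0,0,0],[0,0,0],[0,0,0],[0,0,0],[0,0,0],[0,0,0],[0,0,0],[0,0,0],[0,0,0],[0,0,0],[0,0,0],[0,0,0],[0,0,0],[0,0,0],[0,0,0],[0,0,0],[0,0,0],[0,0,0]])

```text
time: 13.07
ee_pos: [0.6081, -0.1237, 0.0152]
eef_rot: [0.558, 0.83, -0.0, 0.0]
ft_force: [-1.4, -0.7, 3.3]
width: 0.0358
grip_force: 1.5
```

```bash
python3 - <<'E'
from h import *
s=r.read_state();print(s['ee_pos'],s['ft_force'],s['width'],px('wrist',s['ee_pos']))
a=look('side')[220:340,240:380];b=look('wrist')[170:330,170:400]
a=cv2.resize(a,(400,343));b=cv2.resize(b,(400,278))
o=np.zeros((343,800,3),np.uint8);o[:,:400]=a;o[:278,400:]=b
cv2.imwrite('pics/c7.png',o[:,:,::-1])
for z in(.026,.034,.041): print(z,px('wrist',[.6055,-.1245,z]),px('side',[.6055,-.1245,z]))
E
```

```text
[ 0.60805851 -0.12368308  0.01515227] [-1.38473448 -0.71436413  3.3170802 ] 0.03580957237026204 (np.float64(284.2245021658712), np.float64(248.4832146489815))
0.026 (np.float64(279.7576171770642), np.float64(256.11886965478806)) (np.float64(314.5507657124558), np.float64(268.5719363068601))
0.034 (np.float64(279.5530349192451), np.float64(262.50897243021166)) (np.float64(314.7469940784634), np.float64(265.53767707884526))
0.041 (np.float64(279.35972926182774), np.float64(268.54685191758966)) (np.float64(314.92091842129724), np.float64(262.8483026883976))
```

View pics/c7.png

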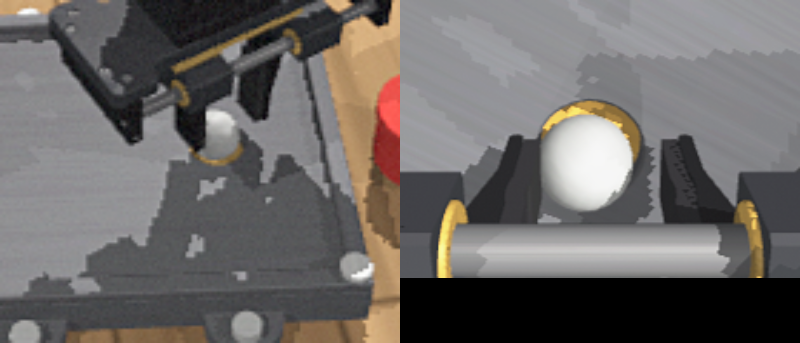

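The ball has dropped into the pocket: its centre at wrist (277,263) matches the seated height. Now I'll back off, lift, shut the fingers and centre over it.

Call:
arm_command(xyz=[[-0.001,-0.0005,0],[-0.0025,-0.001,0],[-0.003,-0.001,0.004],[-0.003,-0.001,0.012],[-0.003,-0.001,0.025],[-0.003,-0.001,0.04],[-0.003,-0.001,0.055],[-0.003,-0.001,0.065],[-0.003,-0.001,0.07],[-0.003,-0.001,0.07]], rot=[[0,0,0],[0,0,0],[0,0,0],[0,0,0],[0,0,0],[0,0,0],[0,0,0],[0,0,0],[0,0,0],[0,0,0]], grip=0.48)

```text
time: 14.0
ee_pos: [0.6058, -0.1245, 0.0866]
eef_rot: [0.557, 0.83, 0.001, 0.001]
ft_force: [-0.6, -0.1, -0.3]
width: 0.0418
grip_force: 0.0
```

Call:
arm_command(xyz=[[0,0,0],[0,0,0],[0,0,0],[0,0,0],[0,0,0],[0,0,0],[0,0,0],[0,0,0],[0,0,0],[0,0,0],[0,0,0],[0,0,0]], rot=[[0,0,0],[0,0,0],[0,0,0],[0,0,0],[0,0,0],[0,0,0],[0,0,0],[0,0,0],[0,0,0],[0,0,0],[0,0,0],[0,0,0]], grip=0, squeeze=20)

```text
time: 15.0
ee_pos: [0.605, -0.1244, 0.085]
eef_rot: [0.558, 0.83, 0.0, 0.0]
ft_force: [-0.1, 0.3, -0.3]
width: 0.0003
grip_force: 0.0
```

```bash
python3 - <<'E'
from h import *
np.set_printoptions(precision=4,suppress=True)
s=r.read_state();print(s['time'],s['ee_pos'],s['ft_force'],s['width'],px('wrist',s['ee_pos']))
a=look('side')[200:320,240:380];b=look('wrist')[150:330,150:410]
a=cv2.resize(a,(400,343));b=cv2.resize(b,(400,277))
o=np.zeros((343,800,3),np.uint8);o[:,:400]=a;o[:277,400:]=b
cv2.imwrite('pics/c8.png',o[:,:,::-1])
for c in('wrist','side'):
    print(c,[ (d['conf'],w(c,d['at'])) for d in r.spot_point('ball_center',c)])
print(px('wrist',[.605,-.1245,.034]),px('side',s['ee_pos']))
E
```

```text
15.0 [ 0.605  -0.1244  0.085 ] [-0.1174  0.3161 -0.2569] 0.00033826883630159413 (np.float64(284.2994042456361), np.float64(248.51627649080456))
wrist [(0.79, array([ 0.6025, -0.1279,  0.0337]))]
side [(0.77, array([ 0.3486, -0.1638,  0.0246])), (0.72, array([ 0.4188, -0.2914,  0.008 ])), (0.61, array([ 0.6072, -0.127 ,  0.0314]))]
(np.float64(284.3151969995052), np.float64(220.11318665720762)) (np.float64(315.7655878238062), np.float64(245.1562886249228))
```

View pics/c8.png

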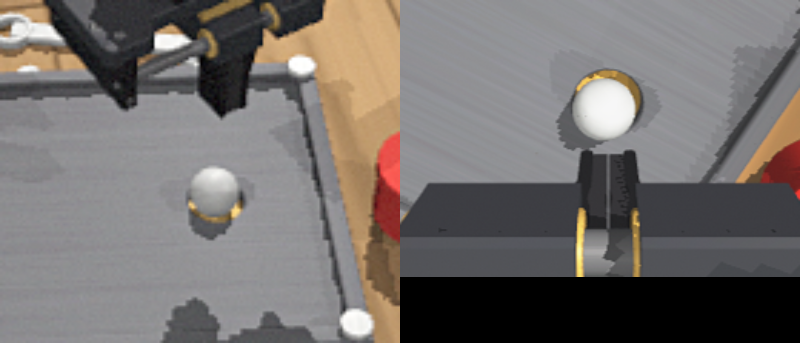

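Ball at wrist (282,221) and seated. The shut tip edge is at wrist (285,248) and side about (317,240), again above the nominal TCP. I'll solve for the true tip offset.

```bash
python3 - <<'E'
from h import *
np.set_printoptions(precision=4,suppress=True)
from scipy.optimize import least_squares
P=np.array(r.read_state()['ee_pos']);n=np.array([-.377,.926,0]);y=np.array([.926,.377,0])
for hw in(.006,.0095,.011):
    f=lambda q:[px('wrist',P+n*(q[0]+hw)+[0,0,q[1]])[1]-247.7, px('side',P+n*(q[0]-hw)+[0,0,q[1]])[1]-240.5]
    print(hw,least_squares(f,[0,0.01]).x)
m=r.camera_model('wrist')
for z in(0,.015,.02): print(z,[px('wrist',P+y*s*.01+[0,0,z])[0] for s in(-1,1)])
E
```

```text
0.006 [0.0013 0.0153]
0.0095 [-0.0003  0.0197]
0.011 [-0.0009  0.0217]
0 [np.float64(267.40819112649393), np.float64(301.170800496896)]
0.015 [np.float64(266.102664466193), np.float64(302.4131056413442)]
0.02 [np.float64(265.6225707715108), np.float64(302.8699463233052)]
```

Call:
arm_command(xyz=[[0,0,-0.01],[0,0,-0.025],[0,0,-0.036],[0,0,-0.043],[0,0,-0.046],[0,0,-0.048],[0,0,-0.048]], rot=[[0,0,0],[0,0,0],[0,0,0],[0,0,0],[0,0,0],[0,0,0],[0,0,0]])

```text
time: 15.78
ee_pos: [0.605, -0.1245, 0.0368]
eef_rot: [0.558, 0.83, -0.0, -0.0]
ft_force: [-0.4, -0.3, 0.3]
width: 0.0009
grip_force: 0.0
```

Call:
arm_command(xyz=[[0,0,-0.001],[0,0,-0.002],[0,0,-0.003],[0,0,-0.004],[0,0,-0.004]], rot=[[0,0,0],[0,0,0],[0,0,0],[0,0,0],[0,0,0]])

```text
time: 16.2
ee_pos: [0.605, -0.1244, 0.0329]
eef_rot: [0.558, 0.83, 0.0, -0.0]
ft_force: [-0.2, -0.5, -0.0]
width: 0.0007
grip_force: 0.0
```

Call:
arm_command(xyz=[[0,0,-0.001],[0,0,-0.002],[0,0,-0.003],[0,0,-0.003]], rot=[[0,0,0],[0,0,0],[0,0,0],[0,0,0]])

```text
time: 16.53
ee_pos: [0.6048, -0.1244, 0.0297]
eef_rot: [0.558, 0.83, -0.0, -0.0]
ft_force: [0.6, 0.2, 0.4]
width: 0.0002
grip_force: 0.0
```

Call:
arm_command(xyz=[[0,0,-0.0005],[0,0,-0.001],[0,0,-0.0015],[0,0,-0.0015]], rot=[[0,0,0],[0,0,0],[0,0,0],[0,0,0]])

```text
time: 16.87
ee_pos: [0.605, -0.1244, 0.0284]
eef_rot: [0.558, 0.83, 0.0, -0.0]
ft_force: [-0.3, 0.4, 0.2]
width: 0.0005
grip_force: 0.0
```

Call:
arm_command(xyz=[[0,0,-0.0005],[0,0,-0.001],[0,0,-0.0015],[0,0,-0.0015]], rot=[[0,0,0],[0,0,0],[0,0,0],[0,0,0]])

```text
time: 17.2
ee_pos: [0.6049, -0.1244, 0.0268]
eef_rot: [0.557, 0.83, -0.0, -0.0]
ft_force: [-0.5, 0.3, -0.4]
width: 0.0006
grip_force: 0.0
```

Call:
arm_command(xyz=[[0,0,-0.0005],[0,0,-0.001],[0,0,-0.0015],[0,0,-0.0015]], rot=[[0,0,0],[0,0,0],[0,0,0],[0,0,0]])

```text
time: 17.53
ee_pos: [0.6049, -0.1244, 0.0253]
eef_rot: [0.558, 0.83, -0.0, -0.0]
ft_force: [-0.5, -0.5, -0.1]
width: 0.0007
grip_force: 0.0
```

Call:
arm_command(xyz=[[0,0,-0.0005],[0,0,-0.001],[0,0,-0.0015],[0,0,-0.0015]], rot=[[0,0,0],[0,0,0],[0,0,0],[0,0,0]])

```text
time: 17.87
ee_pos: [0.6052, -0.1245, 0.0242]
eef_rot: [0.558, 0.83, 0.0, 0.0]
ft_force: [-0.7, -0.2, 1.2]
width: 0.0005
grip_force: 0.9
```

Call:
arm_command(xyz=[[0,0,-0.0005],[0,0,-0.001],[0,0,-0.001]], rot=[[0,0,0],[0,0,0],[0,0,0]])

```text
time: 18.12
ee_pos: [0.6053, -0.1245, 0.0232]
eef_rot: [0.558, 0.83, 0.0, 0.0]
ft_force: [-0.3, -0.5, 3.7]
width: 0.0003
grip_force: 2.1
```

Call:
arm_command(xyz=[[0,0,-0.0005],[0,0,-0.001],[0,0,-0.001]], rot=[[0,0,0],[0,0,0],[0,0,0]])

```text
time: 18.37
ee_pos: [0.6051, -0.1244, 0.022]
eef_rot: [0.557, 0.83, 0.0, 0.0]
ft_force: [-0.2, 0.8, 4.4]
width: 0.0006
grip_force: 2.3
```

Call:
arm_command(xyz=[[0,0,-0.0005],[0,0,-0.001],[0,0,-0.001]], rot=[[0,0,0],[0,0,0],[0,0,0]])

```text
time: 18.62
ee_pos: [0.605, -0.1244, 0.021]
eef_rot: [0.557, 0.83, 0.0, 0.0]
ft_force: [0.3, -0.2, 4.6]
width: 0.0006
grip_force: 2.4
```

Call:
arm_command(xyz=[[0,0,-0.0005],[0,0,-0.001],[0,0,-0.001]], rot=[[0,0,0],[0,0,0],[0,0,0]])

```text
time: 18.87
ee_pos: [0.605, -0.1244, 0.02]
eef_rot: [0.558, 0.83, 0.0, 0.0]
ft_force: [0.2, 0.9, 5.3]
width: 0.0006
grip_force: 2.5
```

Call:
arm_command(xyz=[[0,0,-0.0004],[0,0,-0.0008],[0,0,-0.0008]], rot=[[0,0,0],[0,0,0],[0,0,0]])

```text
time: 19.12
ee_pos: [0.6051, -0.1245, 0.0193]
eef_rot: [0.558, 0.83, 0.0, 0.0]
ft_force: [-0.9, -0.5, 6.1]
width: 0.0004
grip_force: 2.9
```

Call:
arm_command(xyz=[[0,0,-0.0003],[0,0,-0.0006],[0,0,-0.0006]], rot=[[0,0,0],[0,0,0],[0,0,0]])

```text
time: 19.37
ee_pos: [0.6055, -0.1246, 0.0192]
eef_rot: [0.558, 0.83, 0.0, 0.0]
ft_force: [-1.0, 0.4, 8.0]
width: 0.0007
grip_force: 4.2
```

Call:
arm_command(xyz=[[0,0,-0.0003],[0,0,-0.0003]], rot=[[0,0,0],[0,0,0]])

```text
time: 19.53
ee_pos: [0.6057, -0.1246, 0.0191]
eef_rot: [0.558, 0.83, 0.0, 0.001]
ft_force: [0.0, -0.4, 9.5]
width: 0.0002
grip_force: 4.9
```

Call:
arm_command(xyz=[[0,0,-0.0003],[0,0,-0.0003]], rot=[[0,0,0],[0,0,0]])

```text
time: 19.7
ee_pos: [0.6059, -0.1247, 0.019]
eef_rot: [0.558, 0.83, 0.001, 0.001]
ft_force: [-0.8, 0.3, 11.4]
width: 0.0006
grip_force: 5.6
```

Call:
arm_command(xyz=[[0,0,-0.0003],[0,0,-0.0006],[0,0,-0.0006]], rot=[[0,0,0],[0,0,0],[0,0,0]])

```text
time: 19.95
ee_pos: [0.6064, -0.1248, 0.0189]
eef_rot: [0.558, 0.83, 0.001, 0.001]
ft_force: [-0.8, -0.6, 13.8]
width: 0.0006
grip_force: 7.0
```

Call:
arm_command(xyz=[[0,0,-0.0002],[0,0,-0.0002],[0,0,-0.0002],[0,0,-0.0002],[0,0,-0.0002],[0,0,-0.0002]], rot=[[0,0,0],[0,0,0],[0,0,0],[0,0,0],[0,0,0],[0,0,0]])

```text
time: 20.45
ee_pos: [0.6065, -0.1248, 0.0188]
eef_rot: [0.558, 0.83, 0.001, 0.001]
ft_force: [-0.2, -0.1, 14.7]
width: 0.0002
grip_force: 7.5
```

Call:
arm_command(xyz=[[0,0,0],[0,0,0],[0,0,0],[0,0,0],[0,0,0],[0,0,0],[0,0,0],[0,0,0],[0,0,0],[0,0,0]], rot=[[0,0,0],[0,0,0],[0,0,0],[0,0,0],[0,0,0],[0,0,0],[0,0,0],[0,0,0],[0,0,0],[0,0,0]])

```text
time: 21.28
ee_pos: [0.6065, -0.1248, 0.0188]
eef_rot: [0.558, 0.83, 0.001, 0.001]
ft_force: [-0.2, -0.9, 14.9]
width: 0.0006
grip_force: 7.5
```

Call:
arm_command(xyz=[[0,0,0],[0,0,0],[0,0,0],[0,0,0],[0,0,0],[0,0,0],[0,0,0.001],[0,0,0.002],[0,0,0.004],[0,0,0.007],[0,0,0.012],[0,0,0.025],[0,0,0.045],[0,0,0.07],[0,0,0.1],[0,0,0.125],[0,0,0.14],[0,0,0.15],[0,0,0.15],[0,0,0.15]], rot=[[0,0,0],[0,0,0],[0,0,0],[0,0,0],[0,0,0],[0,0,0],[0,0,0],[0,0,0],[0,0,0],[0,0,0],[0,0,0],[0,0,0],[0,0,0],[0,0,0],[0,0,0],[0,0,0],[0,0,0],[0,0,0],[0,0,0],[0,0,0]])

```text
time: 22.95
ee_pos: [0.6049, -0.1243, 0.1671]
eef_rot: [0.558, 0.83, 0.0, 0.0]
ft_force: [-0.6, 0.6, -0.4]
width: 0.0005
grip_force: 0.0
```

```bash
python3 - <<'E'
from h import *
np.set_printoptions(precision=4,suppress=True)
s=r.read_state();print(s['time'],s['ee_pos'],s['ft_force'])
a=look('side');b=look('wrist')
cv2.imwrite('pics/f.png',np.hstack([cv2.resize(a[180:420,180:420],(400,400)),cv2.resize(b[:,70:490],(400,400))])[:,:,::-1])
for c in('wrist','side'): print(c,[(d['conf'],w(c,d['at'])) for d in r.spot_point('ball_center',c)])
E
```

```text
22.95 [ 0.6049 -0.1243  0.1671] [-0.5681  0.5771 -0.449 ]
wrist [(0.9, array([ 0.4153, -0.2943,  0.0106])), (0.87, array([ 0.6048, -0.122 ,  0.0282])), (0.78, array([ 0.3432, -0.1635,  0.0236]))]
side [(0.68, array([ 0.6076, -0.1271,  0.0277])), (0.64, array([ 0.35  , -0.1624,  0.0228])), (0.53, array([ 0.4205, -0.2924,  0.0075]))]
```

View pics/f.png

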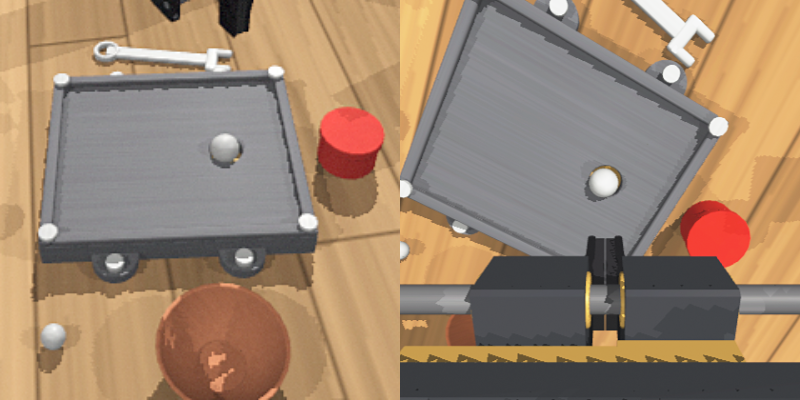

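The ball sits deep in the pocket, with its centre at z≈0.028, as expected for home (0.029). The wrench, tin and bowl are undisturbed and the hand is clear.

```bash
python3 -c "
from bench import r
print(r.close_job())"
```

```text
the job is handed in; nothing more can be done
None
```

I rolled the ball into the pocket, pressed the seat down to its stop, held it there at about 15 N for just over a second, cleared the hand and handed the job in; the wrench, tin and bowl were not touched.

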